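Fit the test gauge to the hand pump's coupler

TASK

On the hydraulic hand pump, turn the coupler's sleeve until its notch lines up with the lock pin, pull the sleeve back until it stays back by itself, then take the pressure gauge out of the rack and push its plug into the coupler until it is fully home and the sleeve springs forward and locks it. Work gently, forcing neither the sleeve against its pin nor the plug, and leave the gauge standing in the coupler and everything else on the bench where it is.

Things in the scene. Friction and masses are not known exactly. Their poses are not given: they have to be found in the camera images.
- pump: Hydraulic hand pump, fixed: foot plate 100 mm wide, black valve head 76 x 84 mm with its top 50 mm above the bench, yellow oil reservoir and lever running from the head along +x. The coupler stands upright on the head. Origin on the bench under the coupler's axis, z up. Beside the coupler only the lever and its pivot (from 90 mm off along +x, top 105 mm above the bench) stand higher than 70 mm.
- coupler: The coupler (socket half) itself: a steel body 31 mm across, standing upright, in a knurled sleeve. Origin on the bench under its axis; its axes are the pump's.
- mouth (a point): Centre of the round opening of the coupler, level with its flat front face, 120 mm above the bench, facing straight up; z points up out of it. The bore is 21.4 mm across with a sharp edge, the face 31 mm across. A spring-loaded brass valve sits in the bore.
- sleeve_mid (a point): Centre of the coupler's knurled steel sleeve while it is forward (up): a ring 38 mm across and 32 mm tall around the coupler, its upper rim 2 mm below the coupler's face. The point is fixed to the coupler and does not move with the sleeve. The sleeve turns freely about the vertical axis and slides straight down.
- sleeve (a joint): How far the sleeve is pulled back (down), in m: 0 forward, stop at 0.0095, spring 6 N rising to 10 N. Lock: after 0.0007 it meets the pin (reading up to 0.0016 when pressed on it) unless the notch in its lower rim is over the pin, within 4 degrees. Pulled to the stop and let go it is caught and stays at about 0.0074; let go before 0.008 it springs forward. A plug pushed home frees it to 0.
- pin_top (a point): Top of the sleeve's lock pin, 3 mm wide, sticking out of the coupler's body on its +x side, 0.7 mm below the sleeve's lower rim. At the start the sleeve is turned out of line: the notch (5.5 mm wide) in its lower rim stands 11 to 80 degrees anticlockwise of the pin, seen from above; how far is not told. Turn it clockwise while pulling lightly until it gives (under 0.2 N m); too far, turn back.
- gauge_case (a point): Pressure gauge in a black rubber boot, standing in the rack, plug downward; about 0.4 kg. This point is the centre of its round case, 66 mm across and 36 mm thick. Its x runs through the 36 mm thickness (the white dial looks to -x), z up along the plug's axis. Below the case: a 16 mm neck 7 mm long in sight, then a hex 32 mm wide and 14 mm tall.
- plug_shoulder (a point): Centre of the underside of the gauge's hex, 57 mm below the case's centre: the shoulder above the plug. It rests on the rack's top at the start and meets the coupler's face when the plug is fully home.
- plug_tip (a point): Centre of the lower end of the gauge's steel plug, 26 mm below the shoulder. The plug is 20 mm across, its tip bevelled by 1 mm, with a groove for the coupler's locking balls. In the coupler the tip meets the valve 8 mm below the face and is pushed on against spring and friction, 5 N rising to 15 N with the gauge's weight helping. It locks in the last 1.5 mm before the shoulder meets the face.
- gauge: The whole gauge; origin at the lower end of its plug. Let go of before it has locked, it may be pushed back out by the valve; once locked, the valve lifts it 1.5 mm off the face and holds it there.
- rack: Fixed wooden block 75 x 250 x 40 mm (tall) holding three fittings upright in a row of holes 85 mm apart along its y, 24 mm across and 31 mm deep, so the plugs stand loosely. Origin at the centre of its underside, on the bench. Which fitting stands in which hole varies.
- blank_mid (a point): Another fitting in the rack, to be left there: blanking plug, a hex with a short aluminium cap, 32 mm tall above the rack. The point is on its axis, 16 mm above the rack's top.
- bleed_mid (a point): Another fitting in the rack, to be left there: bleed valve, a hex with a brass stem and a steel cross-bar 44 mm long, 37 mm tall above the rack. The point is on its axis, 16 mm above the rack's top.
- prism_a_mid (a point): Bystander: concrete prism 160 x 40 x 40 mm lying on the bench; its centre.
- prism_b_mid (a point): Bystander: half prism of concrete 40 x 40 x 80 mm standing on end; its centre.
- cube_mid (a point): Bystander: concrete cube of 50 mm; its centre.
- bowl_mid (a point): Bystander: small orange mixing bowl 110 mm across, 45 mm tall; on its axis, half-way up.
- spanner: Bystander: 200 mm open-ended spanner lying flat; origin at its middle, on the bench.
- jar_mid (a point): Bystander: white jar with a blue cap, 72 mm across, 100 mm tall; its centre.
Not all that is in view belongs to the job. Of the things that look like the gauge, the smallest one is meant.

How it is judged:
On the way, in this order (a step that is already met when the one before it is completed fails the run):
1. the sleeve has been pulled back and stays back by itself, let go of (value of joint sleeve above 0.0055 m and contact force between the fingers and sleeve below 0.2 N), for 0.2 s.
2. with the sleeve back, the gauge's plug is in the coupler's mouth (value of joint sleeve above 0.005 m and z of plug_tip in the frame of mouth below -0.006 m and horizontal distance between plug_tip and mouth below 0.004 m), for 0.05 s.
At the end, for the whole second after the job is handed in: The gauge stands upright at rest in the coupler, its shoulder within 3 mm of the coupler's face and centred within 3 mm, the sleeve fully forward (within 1.5 mm), everything released, the other fittings and the bystanders within 20 mm of where they were (value of joint sleeve below 0.0015 m and z of plug_shoulder in the frame of mouth below 0.003 m and horizontal distance between plug_shoulder and mouth below 0.003 m and angle between the z axis of gauge_case and the z axis of mouth, either way round below 0.12 rad and linear speed of gauge below 0.02 m/s and distance of each of blank_mid, bleed_mid, prism_a_mid, prism_b_mid, cube_mid, bowl_mid, spanner, jar_mid from where it was at the start of the episode below 0.02 m); the robot touches nothing.
It fails at once if the sleeve is forced against its lock pin with over 30 N (contact force between sleeve and coupler above 30 N).
It fails at once if the plug is forced: it presses on the coupler's face, bore or seat with over 30 N (contact force between gauge and coupler above 30 N).
It also fails if it takes over 67 s, if anything falls off the work surface, if the arm or the gripper's body presses on something with over 40 N, if the wrist force passes 120 N, or if a joint passes its speed limit or range.

ROBOT

A 6-joint arm with a two-finger parallel gripper is mounted at the origin on the work surface. World frame = base frame: x ahead of the robot, y to its left, z up, the work surface at z = 0. Lengths are in m, angles in rad, forces in N, time in s.
With the tool pointing down it reaches from about 0.35 to 0.775 m from the base axis. Payload 5.5 kg.
Tool frame: the origin (TCP) lies at the very end of the fingers, on their centre line; the grasp point (between the pads) lies 19 mm behind it; z points along the fingers, y is the line along which they close (so a half turn about z gives the same grasp; the last joint's range is limited). The gripper opens to 85 mm and grips with 20 to 120 N. Pads are 22 mm wide; open, the fingers measure 114 mm over their backs; the gripper's body (76 mm by 85 mm) begins 54 mm behind the grasp point. The pads swing forward as they close: fully open they stand 13 mm farther back than shut.
Start: joints at [-1.418, 0.313, 0.046, 1.304, 0, 1.431], TCP at [0.166, -0.551, 0.197] pointing down, gripper open.
Joint ranges: [-2.76, 2.76], [-0.86, 1.69], [-1.03, 1.26], [-2.2, 2.34], [-1.47, 1.5], [-3.14, 3.14]. Speed limits (rad/s): [2.57, 2.57, 3.14, 3.14, 3.14, 3.14].

INTERFACE

Orientations are given as a unit quaternion [w, x, y, z].
In Python, from workcell import env, cams, ticket, spotter gives the robot as it stands.
- The arm moves only by the tool jog_arm, never from a script. Its argument "increments" is a list that holds one entry, the list of rows, each a list of 7 numbers: the shift along the tool's x, y, z in units of 0.25 m (1.0 is 0.25 m), then the turn, a rotation vector about the tool's x, y, z in units of 180 degrees (1.0 is 180 degrees), then the closure in counts, from 0 (fully open) to 255 (shut). A call has 1 to 20 rows; each row shifts and turns the commanded pose from where the row before left it, along the tool's axes as they then stand; what a row does not reach is not made up. A row lasts 1/10 s, in which the tool goes at most 50 mm and 8.59 degrees, less where a joint would pass 70% of its speed; a pose out of reach is approached as far as the arm can. A call with a number of a shift or a turn outside -1 to 1 is refused whole. A call with a gripper value outside its range is refused whole. The fingers move at their own pace and stop on an object; "force" is the grip in N (left out, the last holds). Time passes only in rows, so rows that do not move let the fingers close. It gives the time, the measured TCP pose, the force, the opening and the grip force at its end, in the units of the state.
- env.get_state(): the state, without advancing time (a new reading comes with each control period).
- cams.read_camera(name): name is "scene" or "top" or "wrist"; returns a dict with "pixels" (420x560x3 uint8, red, green, blue), "fx", "fy", "cx", "cy" (pixels), "k1" (the pictures are not rectified: a ray, as slopes to the right and down, at radius r is drawn at 1 + k1 r^2 times it, then the intrinsics apply), "xyz" and "attitude" of the camera in the world; the wrist camera has in their place "mount" (4x4, takes a point from camera to tool coordinates, whose origin is the TCP and whose axes are the flange's). Camera axes: x right, y down, z forward; pixel columns grow to the right and rows downward; lengths in m; the calibration is good to about 2 mm. A picture is of the moment at which its call begins: read the wrist's pose just before it. There is no depth.
- ticket.hand_in(): hands the job in; it is judged then, once.
Trained networks look in the newest picture that a camera, given by its name, has taken for a name from the list of things; names that differ only in an ending like _2 or _b are one class to them, and where a whole thing is asked for, a point or a joint stands for the part that bears it (a point fixed in the world has none). Each returns a list of dicts, best first, with "conf" (0 to 1); they miss things now and then, are a little off and sometimes report something else, mostly with a low value. They report only what shows in the picture. A call takes as long as a camera call. They do not tell look-alikes from the thing itself.
- spotter.find_in(target, camera): "uv" ([column, row] in pixels, amid what is visible of it).
- spotter.cut_out(target, camera): "region" (420x560 bool, what is visible of it) and "uv" ([column, row] in pixels, amid what is visible of it).
- spotter.landmark_of(target, camera): "uv" ([column, row] in pixels: a listed point, or the origin of a listed thing).
The state is a dict: "clock": time; "joint_pos": joint angles; "qvel": joint speeds; "tau": joint torques, N m; "tcp_pos": TCP position; "orientation": TCP orientation; "wrist_force": force on the tool from outside, world axes, zero at the start; "ft_torque": the same for the moment, N m; "finger_gap": finger opening in m; "grip_force": force on a finger pad.
Only numpy, scipy, OpenCV 4.12 (cv2) and the standard library are available. Lean on these libraries where they do the work, as an engineer would, in place of code of your own. Each camera call takes 0.05 s, during which the arm holds its last target. There are 200 camera calls.

## Working session

There is one attempt and no reset: what is moved stays moved. The work goes in short steps, Python scripts to look and compute and a tool call to move; the robot and the scene stay as the last step left them, time stands still between calls to the robot, and variables do not carry over. Pictures are saved under pics/ and viewed, at most 10 in all, crops included, and the job is handed in when it is done.

Besides the shell and the picture viewer there is one more tool, called as name(argument=value, ...), one argument or row to a line, values as JSON. jog_arm: Moves the arm, as the interface text tells. Shifts and turns lie within -1 to 1; 1 stands for 0.25 m of shift or 180 degrees of turn. Its arguments: {"type":"object","properties":{"increments":{"type":"array"},"force":{"type":"number"}},"required":["increments"]}

```bash
mkdir -p pics; ls; cat > h.py <<'E'
import numpy as np, cv2
from scipy.spatial.transform import Rotation as R
from workcell import env, cams, ticket, spotter
def quat(q): return R.from_quat([q[1],q[2],q[3],q[0]])
def pose(c, st=None):
    if 'mount' in c:
        M=np.array(c['mount']); Rt=quat(st['orientation']).as_matrix()
        return Rt@M[:3,:3], Rt@M[:3,3]+np.array(st['tcp_pos'])
    a=np.array(c['attitude'])
    return (quat(a).as_matrix() if a.size==4 else a), np.array(c['xyz'])
def ray(c,uv,st=None):
    Rm,t=pose(c,st); d=np.array([(uv[0]-c['cx'])/c['fx'],(uv[1]-c['cy'])/c['fy']])
    s=d.copy()
    for _ in range(20): s=d/(1+c['k1']*(s@s))
    v=Rm@np.array([s[0],s[1],1]); return t,v/np.linalg.norm(v)
def proj(c,p,st=None):
    Rm,t=pose(c,st); q=Rm.T@(np.array(p)-t); s=q[:2]/q[2]; s=s*(1+c['k1']*(s@s))
    return np.array([c['fx']*s[0]+c['cx'],c['fy']*s[1]+c['cy']])
def atz(c,uv,z,st=None):
    t,v=ray(c,uv,st); return t+v*(z-t[2])/v[2]
def tri(rays):
    A=0;b=0
    for t,v in rays:
        P=np.eye(3)-np.outer(v,v); A=A+P; b=b+P@t
    return np.linalg.solve(A,b)
def save(c,name): cv2.imwrite('pics/'+name,cv2.cvtColor(c['pixels'],cv2.COLOR_RGB2BGR))
E
python3 - <<'E'
from h import *
st=env.get_state(); print(st)
C={n:cams.read_camera(n) for n in ('scene','top')}
w=[]
for n in C:
    print({k:v for k,v in C[n].items() if k!='pixels'})
    w.append(C[n]['pixels'])
    for t in ['mouth','sleeve_mid','pin_top','gauge_case','plug_shoulder','blank_mid','bleed_mid','rack','pump','jar_mid','bowl_mid','cube_mid','prism_a_mid','prism_b_mid','spanner']:
        print(n,t,[(np.round(x['uv'],1).tolist(),round(x['conf'],2)) for x in spotter.landmark_of(t,n)][:4])
    save(C[n],n+'0.png')
E
```

```text
pics
{'clock': 0.0, 'joint_pos': array([-1.41759542e+00,  3.14023859e-01,  4.49689362e-02,  1.30360834e+00,
        4.71438535e-05,  1.43123612e+00]), 'qvel': array([ 0.00112339,  0.0010414 ,  0.00028287, -0.00210537,  0.00197088,
        0.0009779 ]), 'tau': array([-1.27834801e-05, -4.80622530e+01,  2.98535174e+01,  1.94092747e-02,
       -1.64235013e-05,  6.01482895e-06]), 'tcp_pos': array([ 0.16588171, -0.54994637,  0.19629149]), 'orientation': array([-9.33608205e-04,  9.89305055e-01,  1.45858271e-01,  1.72048306e-05]), 'wrist_force': array([ 0.68403594,  0.12944958, -0.22360733]), 'ft_torque': array([-0.01536605, -0.0229796 , -0.00329591]), 'grip_force': 0.0, 'finger_gap': 0.08552253047448875}
{'fx': 533.945475581091, 'fy': 533.945475581091, 'cx': 282.4957521107812, 'cy': 213.18728149766514, 'k1': -0.11223651165432566, 'xyz': array([1.69671705, 0.28784524, 0.94587868]), 'attitude': array([-0.2663267 ,  0.53813763,  0.70750602, -0.37271061])}
scene mouth [([220.3, 185.8], 0.74), ([354.4, 301.4], 0.51), ([403.0, 249.4], 0.16)]
scene sleeve_mid [([224.8, 192.2], 0.59), ([370.7, 254.
[... 1119 characters left out ...]
]
top gauge_case [([121.3, 208.3], 0.95), ([186.6, 260.2], 0.9), ([202.5, 211.8], 0.6), ([176.3, 210.8], 0.23)]
top plug_shoulder [([193.6, 256.8], 0.98), ([133.9, 209.3], 0.94), ([206.3, 217.2], 0.54), ([208.1, 214.8], 0.54)]
top blank_mid [([233.0, 221.5], 0.51), ([205.9, 216.6], 0.22), ([203.9, 214.8], 0.17)]
top bleed_mid [([179.0, 212.7], 0.44)]
top rack [([205.6, 215.2], 0.56)]
top pump [([350.4, 240.9], 0.89), ([250.5, 175.5], 0.65)]
top jar_mid [([423.1, 221.5], 0.81)]
top bowl_mid [([212.1, 152.6], 0.93)]
top cube_mid [([286.6, 281.9], 0.62)]
top prism_a_mid [([434.4, 283.9], 0.84)]
top prism_b_mid [([247.7, 176.7], 0.76), ([289.8, 284.6], 0.65)]
top spanner [([126.0, 271.0], 0.91)]
```

View pics/scene0.png

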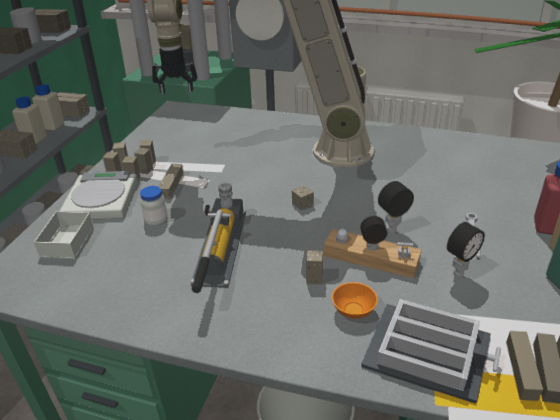

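View pics/top0.png

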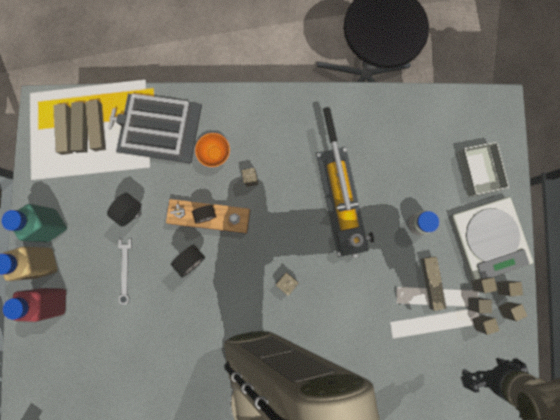

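The scene view shows three gauges: at (395,200), (373,231) and (466,242). The one at (373,231) stands in the rack and is the smallest; the other two stand on the bench and are bigger. The coupler is at about (225,190) in the scene view and (358,239) in the top view. I'll confirm with an enlarged crop.

```bash
python3 - <<'E'
from h import *
C={n:cams.read_camera(n) for n in ('scene','top')}
def crop(n,x,y,w,h,s):
    return cv2.resize(cv2.cvtColor(C[n]['pixels'],cv2.COLOR_RGB2BGR)[y:y+h,x:x+w],None,fx=s,fy=s,interpolation=cv2.INTER_CUBIC)
a=crop('scene',190,170,80,60,5); b=crop('scene',320,180,160,100,2.5)
c=crop('top',320,200,80,60,5); d=crop('top',160,180,100,75,4)
cv2.imwrite('pics/crops.png',np.vstack([np.hstack([a,cv2.resize(b,(400,300))]),np.hstack([c,d])]))
T=C['top'];S=C['scene']
for nm,s,t in [('mouth',[220.3,185.8],[359.1,237.6]),('gcase',[372.8,230.7],[202.5,211.8]),('shoulder',[373.1,245.7],[206.3,217.2]),('gA',[395,200.6],[186.6,260.2]),('gB',[465.4,242.3],[121.3,208.3])]:
    print(nm,tri([ray(S,s),ray(T,t)]).round(4))
print('top mouth@.12',atz(T,[359.1,237.6],.12),'rack@.02',atz(T,[205.6,215.2],.02), 'lever end',atz(T,[327,110],.1))
print('blank',atz(T,[233,218],.056),'bleed',atz(T,[179,212],.056),'corners',[atz(T,u,.04).round(3).tolist() for u in ([168,201],[250,208],[247,233],[166,226])])
E
```

```text
mouth [ 0.5017 -0.2663  0.1193]
gcase [0.5776 0.1885 0.0987]
shoulder [0.5667 0.1902 0.04  ]
gA [0.4359 0.2296 0.1073]
gB [0.586  0.4241 0.1136]
top mouth@.12 [ 0.50120976 -0.26476989  0.12      ] rack@.02 [0.57477399 0.19661391 0.02      ] lever end [ 0.88687395 -0.17855836  0.1       ]
blank [0.56287351 0.10578377 0.056     ] bleed [0.58091991 0.27153402 0.056     ] corners [[0.617, 0.311, 0.04], [0.595, 0.056, 0.04], [0.518, 0.064, 0.04], [0.539, 0.315, 0.04]]
```

View pics/crops.png

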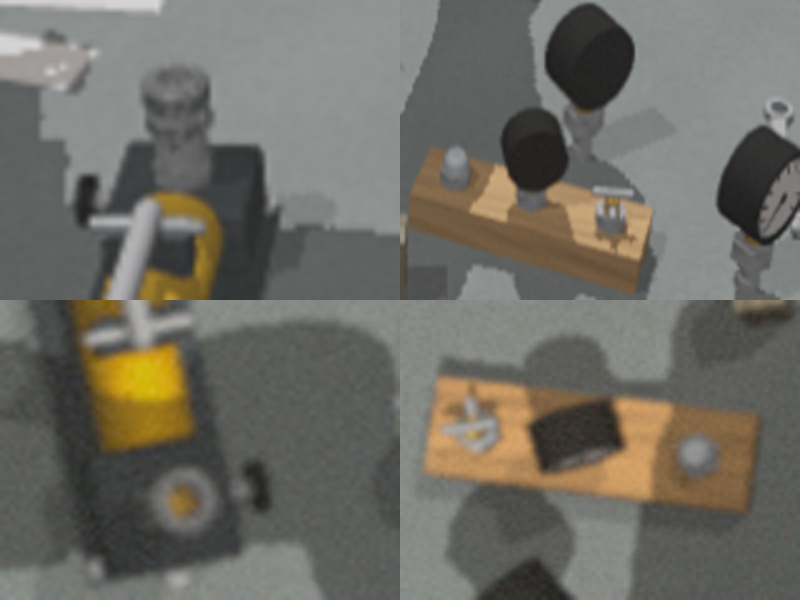

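jog_arm(
  increments=[
    [[0.134, -0.06, -0.015, 0, 0, 0, 0], [0.134, -0.06, -0.015, 0, 0, 0, 0], [0.134, -0.06, -0.015, 0, 0, 0, 0], [0.134, -0.06, -0.015, 0, 0, 0, 0], [0.134, -0.06, -0.015, 0, 0, 0, 0], [0.134, -0.06, -0.015, 0, 0, 0, 0], [0.134, -0.06, -0.015, 0, 0, 0, 0], [0.134, -0.06, -0.015, 0, 0, 0, 0], [0.134, -0.06, -0.015, 0, 0, 0, 0], [0.134, -0.06, -0.015, 0, 0, 0, 0], [0.134, -0.06, -0.015, 0, 0, 0, 0], [0.134, -0.06, -0.015, 0, 0, 0, 0], [0, 0, 0, 0, 0, -0.045, 0], [0, 0, 0, 0, 0, -0.045, 0], [0, 0, 0, 0, 0, -0.045, 0], [0, 0, 0, 0, 0, -0.045, 0], [0, 0, 0, 0, 0, -0.045, 0], [0, 0, 0, 0, 0, -0.045, 0], [0, 0, 0, 0, 0, -0.045, 0], [0, 0, 0, 0, 0, -0.045, 0]],
  ],
  force=20,
)

```text
clock: 3.7
tcp_pos: [0.4989, -0.2622, 0.2422]
orientation: [0.0, 0.755, 0.655, -0.0]
wrist_force: [1.1, 0.3, -0.0]
finger_gap: 0.0854
grip_force: 0.0
```

```bash
python3 - <<'E'
from h import *
st=env.get_state(); c=cams.read_camera('wrist'); save(c,'w1.png')
print(st['joint_pos'],st['clock'],np.array(c['mount']).round(3).tolist(),c['fx'])
for t,z in [('mouth',.12),('pump',0),('coupler',0),('sleeve_mid',.102)]:
    print(t,[(np.round(x['uv'],1).tolist(),round(x['conf'],2),atz(c,x['uv'],z,st).round(4).tolist()) for x in spotter.landmark_of(t,'wrist')][:3])
print(proj(c,[.5,-.263,.12],st))
E
```

```text
[-6.26244476e-01  2.83117429e-01  1.14158923e-01  1.40176289e+00
 -7.02854528e-05  1.08571735e+00] 3.7 [[-0.0, -0.958, -0.286, 0.072], [1.0, -0.0, -0.0, -0.001], [0.0, -0.286, 0.958, -0.177], [0.0, 0.0, 0.0, 1.0]] 335.3624826803386
mouth [([278.9, 192.8], 0.59, [0.4942, -0.2605, 0.12])]
pump [([217.4, 362.7], 0.62, [0.3574, -0.5372, 0.0]), ([281.5, 169.0], 0.57, [0.4962, -0.2584, 0.0])]
coupler [([278.9, 166.8], 0.63, [0.4933, -0.2552, 0.0]), ([213.5, 362.6], 0.16, [0.3516, -0.5362, 0.0])]
sleeve_mid [([276.3, 187.8], 0.84, [0.4915, -0.2594, 0.102])]
[285.60375999 194.59452554]
```

View pics/w1.png

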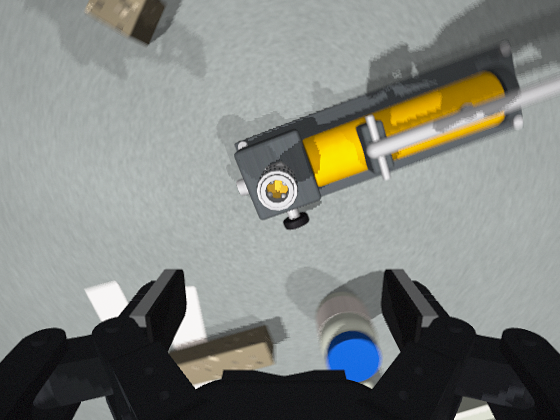

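The wrist view shows the coupler's ring at about (277,190), with the lever well off to the right. I'll fit the ring.

```bash
cat >> h.py <<'E'
def ring(c,st,guess,z=.12,r=.0155):
    """maximise radial gradient on a circle of radius r (outer face edge) at height z"""
    from scipy.optimize import minimize
    g=cv2.GaussianBlur(cv2.cvtColor(c['pixels'],cv2.COLOR_RGB2GRAY),(0,0),1).astype(np.float32)
    th=np.linspace(0,2*np.pi,90,endpoint=False)
    def smp(x,y,rr):
        P=np.array([proj(c,[x+rr*np.cos(t),y+rr*np.sin(t),z],st) for t in th],np.float32)
        return cv2.remap(g,P[:,:1],P[:,1:],cv2.INTER_LINEAR).ravel()
    # bore edge (10.7mm): dark inside, bright outside
    def f(p): return -np.mean(smp(*p,.0125)+smp(*p,.0142))+np.mean(smp(*p,.0088)+smp(*p,.0172))
    best=min(((f((guess[0]+i*.001,guess[1]+j*.001)),i,j) for i in range(-6,7) for j in range(-6,7)))
    x0=[guess[0]+best[1]*.001,guess[1]+best[2]*.001]
    m=minimize(f,x0,method='Nelder-Mead',options=dict(initial_simplex=[x0,[x0[0]+.001,x0[1]],[x0[0],x0[1]+.001]],xatol=1e-5))
    return m.x,m.fun
E
python3 - <<'E'
from h import *
st=env.get_state(); c=cams.read_camera('wrist')
g=atz(c,[277,190],.12,st)[:2]; m=ring(c,st,g); print(g,m, proj(c,[*m[0],.12],st))
T=cams.read_camera('top'); print('top',ring(T,None,m[0]))
S=cams.read_camera('scene'); print('scene',ring(S,None,m[0]))
E
```

```text
[ 0.49285629 -0.25759867] (array([ 0.49209589, -0.25989275]), np.float64(-124.54074096679688)) [276.56828327 192.54201053]
top (array([ 0.49514463, -0.25816895]), np.float64(-25.34466552734375))
scene (array([ 0.49445241, -0.25822051]), np.float64(-14.18804931640625))
```

jog_arm(
  increments=[
    [[0.008, -0.026, 0.076, 0, 0, 0, 0], [0, 0, 0.08, 0, 0, 0, 0], [0, 0, 0.08, 0, 0, 0, 0], [0, 0, 0.08, 0, 0, 0, 0], [0, 0, 0.08, 0, 0, 0, 0], [0, 0, 0.08, 0, 0, 0, 0], [0, 0, 0.08, 0, 0, 0, 0], [0, 0, 0.072, 0, 0, 0, 0], [0, 0, 0, 0, 0, 0, 0], [0, 0, 0, 0, 0, 0, 0]],
  ],
  force=20,
)

```text
clock: 5.1
tcp_pos: [0.4927, -0.2592, 0.0854]
orientation: [-0.0, 0.757, 0.653, -0.0]
wrist_force: [0.9, 0.1, 1.5]
finger_gap: 0.0854
grip_force: 0.0
```

jog_arm(
  increments=[
    [[0, 0, 0, 0, 0, 0, 255], [0, 0, 0, 0, 0, 0, 255], [0, 0, 0, 0, 0, 0, 255], [0, 0, 0, 0, 0, 0, 255], [0, 0, 0, 0, 0, 0, 255], [0, 0, 0, 0, 0, 0, 255]],
  ],
  force=20,
)

```text
clock: 5.7
tcp_pos: [0.493, -0.2595, 0.0858]
orientation: [0.001, 0.757, 0.653, 0.0]
wrist_force: [0.9, -0.4, 0.8]
finger_gap: 0.0002
grip_force: 0.6
```

```bash
python3 - <<'E'
from h import *
st=env.get_state(); c=cams.read_camera('wrist'); S=cams.read_camera('scene')
s=cv2.resize(S['pixels'][120:240,150:310],(400,300),interpolation=cv2.INTER_CUBIC)
im=np.hstack([cv2.resize(c['pixels'],(400,300)),s]); cv2.imwrite('pics/w2.png',im[:,:,::-1])
print(st['finger_gap'],st['grip_force'],st['clock'])
E
```

```text
0.0001957325836523194 0.5612964753527194 5.7
```

View pics/w2.png

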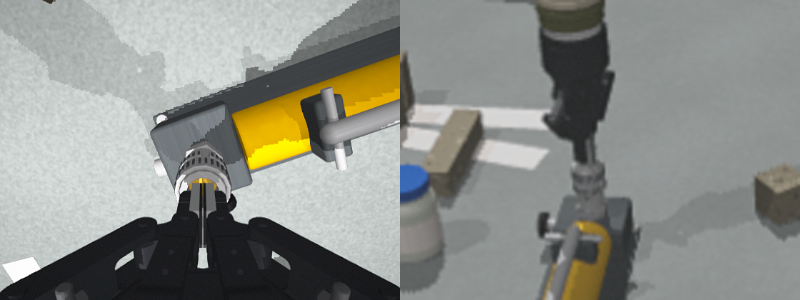

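```bash
python3 - <<'E'
from h import *
st=env.get_state(); c=cams.read_camera('wrist'); S=cams.read_camera('scene'); T=cams.read_camera('top')
p=np.array(st['tcp_pos']); Rt=quat(st['orientation']).as_matrix()
print(Rt.round(3).tolist(), st['joint_pos'], st['wrist_force'])
for n,C_,s in (('w',c,st),('s',S,None),('t',T,None)):
    print(n,'tcp',proj(C_,p,s),'back60',proj(C_,p-Rt[:,2]*.06,s),'mouth',proj(C_,[.4925,-.2595,.12],s))
def cr(C_,u,h,sz): 
    u=np.array(u).astype(int); im=C_['pixels'][max(0,u[1]-h*3//4):u[1]+h*3//4,u[0]-h:u[0]+h]; return cv2.resize(im,sz,interpolation=cv2.INTER_CUBIC)
im=np.hstack([cr(S,(224,180),30,(400,300)),cr(c,(283,260),80,(400,300))])
im=im.copy()
cv2.imwrite('pics/w3.png',im[:,:,::-1])
E
```

```text
[[0.147, 0.989, 0.001], [0.989, -0.147, -0.001], [-0.001, 0.001, -1.0]] [-6.28566877e-01  3.35907609e-01 -2.02696488e-01  1.03116597e+00
 -1.38799526e-04  1.08934696e+00] [-0.55535722  0.05807663  3.26644835]
w tcp [284.78979177 244.215381  ] back60 [285.35148437 301.21203336] mouth [283.92734778 271.90528885]
s tcp [225.05870989 194.28244394] back60 [223.29406532 176.87264098] mouth [224.13562389 184.30089302]
t tcp [355.39463513 240.89013587] back60 [358.83485012 240.11981224] mouth [357.31281079 240.64399577]
```

View pics/w3.png

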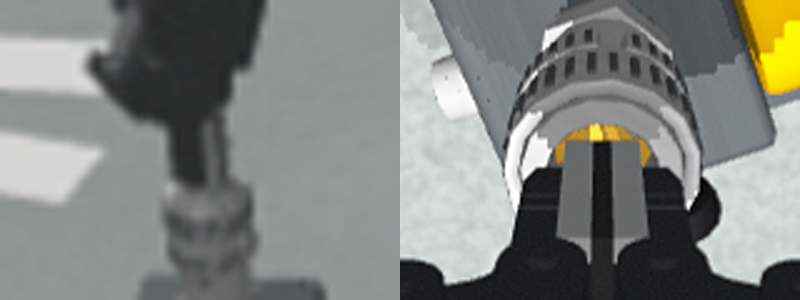

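The fingers closed on nothing, with their tips at about the height of the mouth. They seem to end short of the reported TCP. I'll lift clear and measure where they end.

jog_arm(
  increments=[
    [[0, 0, -0.1, 0, 0, 0, 255], [0, 0, -0.1, 0, 0, 0, 255], [0, 0, -0.1, 0, 0, 0, 255], [0, 0, -0.1, 0, 0, 0, 255], [0, 0, 0, 0, 0, 0, 255]],
  ],
)

```text
clock: 6.45
tcp_pos: [0.4944, -0.2603, 0.1885]
orientation: [0.003, 0.757, 0.653, 0.001]
wrist_force: [0.4, 0.2, 0.3]
finger_gap: -0.0
grip_force: 0.0
```

```bash
python3 - <<'E'
from h import *
st=env.get_state(); c=cams.read_camera('wrist'); S=cams.read_camera('scene'); T=cams.read_camera('top')
p=np.array(st['tcp_pos']); Rt=quat(st['orientation']).as_matrix(); print(p,st['clock'],st['wrist_force'])
a=cv2.resize(S['pixels'][120:195,180:280],(400,300),interpolation=cv2.INTER_CUBIC).copy()
b=cv2.resize(c['pixels'][180:300,203:363],(400,300),interpolation=cv2.INTER_CUBIC).copy()
for k in (0,.02,.04,.06):
    u=(proj(S,p-Rt[:,2]*k)-[180,120])*4; cv2.circle(a,tuple(int(x) for x in u),2,(255,0,0),-1)
    u=(proj(c,p-Rt[:,2]*k+Rt[:,0]*.011,st)-[203,180])*2.5; cv2.circle(b,tuple(int(x) for x in u),2,(255,0,0),-1)
cv2.imwrite('pics/w4.png',np.hstack([a,b])[:,:,::-1])
E
```

```text
[ 0.49438655 -0.26033145  0.18848106] 6.45 [0.4203781  0.24510006 0.338717  ]
```

View pics/w4.png

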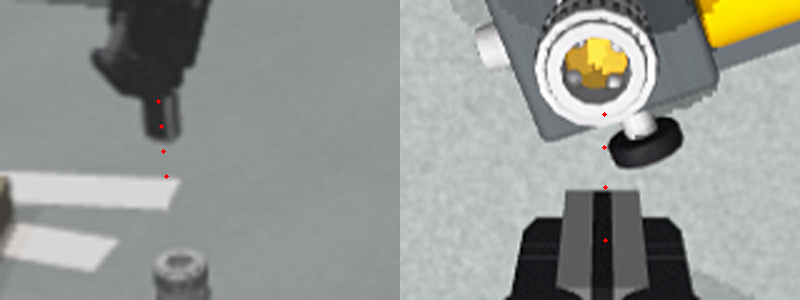

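The shut finger tips are about 36 mm behind the reported TCP. The scene dots put it at about 32 mm and the wrist dots at 40 mm. I'll carry that offset and refine the mouth from this closer view.

```bash
python3 - <<'E'
from h import *
st=env.get_state(); c=cams.read_camera('wrist')
m=ring(c,st,[.4925,-.2595]); print(m, proj(c,[*m[0],.12],st)-[203,180], st['tcp_pos'])
Rt=quat(st['orientation']).as_matrix()
for xy in (m[0],): print('tool delta', Rt.T@(np.array([*xy,.047])-st['tcp_pos'])/.25, np.degrees(np.arctan2(Rt[1,0],Rt[0,0])),Rt[:,2])
E
```

```text
(array([ 0.49171246, -0.25966423]), np.float64(-132.00933837890625)) [80.84501787 32.98748183] [ 0.49236316 -0.25895947  0.18426888]
tool delta [-0.00347389 -0.00156473  0.5490757 ] 81.57624440291413 [-9.94481793e-04  7.06910002e-04 -9.99999256e-01]
```

jog_arm(
  increments=[
    [[-0.003, 0, 0, 0, 0, 0, 0], [0, 0, 0, 0, 0, 0, 0], [0, 0, 0, 0, 0, 0, 0], [0, 0, 0, 0, 0, 0, 0], [0, 0, 0.1, 0, 0, 0, 0], [0, 0, 0.1, 0, 0, 0, 0], [0, 0, 0.1, 0, 0, 0, 0], [0, 0, 0.1, 0, 0, 0, 0], [0, 0, 0.1, 0, 0, 0, 0], [0, 0, 0.049, 0, 0, 0, 0], [0, 0, 0, 0, 0, 0, 0], [0, 0, 0, 0, 0, 0, 0]],
  ],
)

```text
clock: 7.85
tcp_pos: [0.493, -0.2603, 0.0486]
orientation: [0.0, 0.757, 0.653, 0.0]
wrist_force: [-0.3, 0.0, 0.1]
finger_gap: 0.0854
grip_force: 0.0
```

jog_arm(
  increments=[
    [[0, 0, 0, 0, 0, 0, 255], [0, 0, 0, 0, 0, 0, 255], [0, 0, 0, 0, 0, 0, 255], [0, 0, 0, 0, 0, 0, 255], [0, 0, 0, 0, 0, 0, 255]],
  ],
  force=20,
)

```text
clock: 8.35
tcp_pos: [0.4931, -0.2604, 0.0488]
orientation: [0.001, 0.757, 0.653, 0.0]
wrist_force: [-1.5, 0.8, 3.8]
finger_gap: 0.0376
grip_force: 19.9
```

Gripped: the gap is 37.6 mm. Next is a light pull to feel the pin.

jog_arm(
  increments=[
    [[0, 0, 0.004, 0, 0, 0, 255], [0, 0, 0.003, 0, 0, 0, 255], [0, 0, 0, 0, 0, 0, 255], [0, 0, 0, 0, 0, 0, 255]],
  ],
)

```text
clock: 8.75
tcp_pos: [0.4932, -0.2604, 0.0478]
orientation: [0.001, 0.757, 0.653, 0.0]
wrist_force: [-2.4, 2.0, 11.3]
finger_gap: 0.0378
grip_force: 20.6
```

jog_arm(
  increments=[
    [[0, 0, 0, 0, 0, 0.014, 255], [0, 0, 0, 0, 0, 0.014, 255], [0, 0, 0, 0, 0, 0.014, 255], [0, 0, 0, 0, 0, 0.014, 255], [0, 0, 0, 0, 0, 0.014, 255], [0, 0, 0, 0, 0, 0.014, 255], [0, 0, 0, 0, 0, 0, 255]],
  ],
)

```text
clock: 9.45
tcp_pos: [0.4924, -0.2602, 0.0476]
orientation: [0.0, 0.837, 0.548, -0.0]
wrist_force: [-3.6, 1.6, 10.3]
finger_gap: 0.0376
grip_force: 21.0
```

```bash
python3 - <<'E'
from h import *
st=env.get_state(); Rt=quat(st['orientation']).as_matrix(); print(st['tcp_pos'],np.degrees(np.arctan2(Rt[1,0],Rt[0,0])),st['wrist_force'],st['ft_torque'],st['clock'])
E
```

```text
[ 0.49244046 -0.26023352  0.04758292] 66.39532712992023 [-3.55044777  1.63740029 10.30089255] [ 0.31557107  0.67068506 -0.02709766] 9.45
```

jog_arm(
  increments=[
    [[0, 0, 0, 0, 0, 0.014, 255], [0, 0, 0, 0, 0, 0.014, 255], [0, 0, 0, 0, 0, 0.014, 255], [0, 0, 0, 0, 0, 0.014, 255], [0, 0, 0, 0, 0, 0, 255]],
  ],
)

```text
clock: 9.95
tcp_pos: [0.4921, -0.26, 0.0476]
orientation: [0.0, 0.882, 0.472, -0.0]
wrist_force: [-5.5, 1.6, 12.0]
finger_gap: 0.0377
grip_force: 21.3
```

jog_arm(
  increments=[
    [[0, 0, 0, 0, 0, 0.014, 255], [0, 0, 0, 0, 0, 0.014, 255], [0, 0, 0, 0, 0, 0.014, 255], [0, 0, 0, 0, 0, 0.014, 255], [0, 0, 0, 0, 0, 0, 255]],
  ],
)

```text
clock: 10.45
tcp_pos: [0.4917, -0.2598, 0.0476]
orientation: [-0.0, 0.92, 0.393, -0.001]
wrist_force: [-6.6, 3.1, 12.8]
finger_gap: 0.0374
grip_force: 21.5
```

jog_arm(
  increments=[
    [[0, -0.003, 0, 0, 0, 0.014, 255], [0, 0, 0, 0, 0, 0.014, 255], [0, 0, 0, 0, 0, 0.014, 255], [0, 0, 0, 0, 0, 0.014, 255], [0, 0, 0, 0, 0, 0, 255]],
  ],
)

```text
clock: 10.95
tcp_pos: [0.4913, -0.2594, 0.0476]
orientation: [0.0, 0.951, 0.31, -0.0]
wrist_force: [-5.9, 2.0, 12.2]
finger_gap: 0.0378
grip_force: 21.2
```

jog_arm(
  increments=[
    [[0, 0, 0, 0, 0, 0.014, 255], [0, 0, 0, 0, 0, 0.014, 255], [0, 0, 0, 0, 0, 0.014, 255], [0, 0, 0, 0, 0, 0.014, 255], [0, 0, 0, 0, 0, 0, 255]],
  ],
)

```text
clock: 11.45
tcp_pos: [0.4911, -0.259, 0.0472]
orientation: [-0.0, 0.974, 0.226, -0.001]
wrist_force: [-5.0, 2.1, 11.5]
finger_gap: 0.0377
grip_force: 21.1
```

jog_arm(
  increments=[
    [[0, 0, 0.003, 0, 0, 0, 255], [0, 0, 0, 0, 0, 0, 255], [0, 0, 0, 0, 0, 0, 255]],
  ],
)

```text
clock: 11.75
tcp_pos: [0.4911, -0.259, 0.0468]
orientation: [-0.0, 0.974, 0.226, -0.001]
wrist_force: [-6.0, 3.1, 13.1]
finger_gap: 0.0375
grip_force: 21.3
```

jog_arm(
  increments=[
    [[0, 0, 0, 0, 0, 0.014, 255], [0, 0, 0, 0, 0, 0.014, 255], [0, 0, 0, 0, 0, 0, 255]],
  ],
)

```text
clock: 12.05
tcp_pos: [0.4909, -0.2588, 0.0459]
orientation: [-0.001, 0.983, 0.183, -0.001]
wrist_force: [-3.9, 2.3, 7.4]
finger_gap: 0.0374
grip_force: 20.7
```

```bash
python3 - <<'E'
from h import *
st=env.get_state(); Rt=quat(st['orientation']).as_matrix(); print(st['tcp_pos'],np.degrees(np.arctan2(Rt[1,0],Rt[0,0])),st['wrist_force'],st['ft_torque'],st['clock'])
E
```

```text
[ 0.49094193 -0.25875306  0.04589748] 21.04318216120152 [-3.926921    2.27071048  7.42992033] [ 0.38899719  0.80967055 -0.09800712] 12.05
```

It gave: z dropped and the force fell to 7.4 N. Now the sleeve goes back to its stop.

jog_arm(
  increments=[
    [[0, 0, 0.004, 0, 0, 0, 255], [0, 0, 0.004, 0, 0, 0, 255], [0, 0, 0.004, 0, 0, 0, 255], [0, 0, 0, 0, 0, 0, 255]],
  ],
  force=25,
)

```text
clock: 12.45
tcp_pos: [0.491, -0.2588, 0.0429]
orientation: [-0.001, 0.983, 0.183, -0.001]
wrist_force: [-4.5, 2.1, 8.0]
finger_gap: 0.0378
grip_force: 24.4
```

Moving freely: 3 mm for +0.6 N.

jog_arm(
  increments=[
    [[0, 0, 0.004, 0, 0, 0, 255], [0, 0, 0.004, 0, 0, 0, 255], [0, 0, 0.004, 0, 0, 0, 255], [0, 0, 0, 0, 0, 0, 255]],
  ],
)

```text
clock: 12.85
tcp_pos: [0.491, -0.2588, 0.0399]
orientation: [-0.001, 0.983, 0.183, -0.001]
wrist_force: [-4.4, 2.6, 8.2]
finger_gap: 0.0376
grip_force: 24.5
```

jog_arm(
  increments=[
    [[0, 0, 0.002, 0, 0, 0, 255], [0, 0, 0.002, 0, 0, 0, 255], [0, 0, 0, 0, 0, 0, 255]],
  ],
)

```text
clock: 13.15
tcp_pos: [0.491, -0.2588, 0.0394]
orientation: [-0.0, 0.983, 0.183, -0.001]
wrist_force: [-6.0, 3.6, 11.1]
finger_gap: 0.0374
grip_force: 24.8
```

jog_arm(
  increments=[
    [[0, 0, 0.002, 0, 0, 0, 255], [0, 0, 0.002, 0, 0, 0, 255], [0, 0, 0, 0, 0, 0, 255], [0, 0, 0, 0, 0, 0, 255]],
  ],
)

```text
clock: 13.55
tcp_pos: [0.491, -0.2588, 0.0393]
orientation: [-0.0, 0.983, 0.183, -0.001]
wrist_force: [-6.6, 4.3, 18.3]
finger_gap: 0.0373
grip_force: 25.5
```

jog_arm(
  increments=[
    [[0, 0, 0, 0, 0, 0, 60], [0, 0, 0, 0, 0, 0, 0], [0, 0, 0, 0, 0, 0, 0], [0, 0, 0, 0, 0, 0, 0], [0, 0, 0, 0, 0, 0, 0], [0, 0, -0.1, 0, 0, 0, 0], [0, 0, -0.2, 0, 0, 0, 0], [0, 0, -0.2, 0, 0, 0, 0], [0, 0, -0.2, 0, 0, 0, 0], [0, 0, 0, 0, 0, 0, 0]],
  ],
)

```text
clock: 14.55
tcp_pos: [0.4954, -0.2618, 0.2203]
orientation: [0.005, 0.983, 0.183, 0.004]
wrist_force: [0.7, -0.4, -1.0]
finger_gap: 0.0854
grip_force: 0.0
```

```bash
python3 - <<'E'
from h import *
st=env.get_state(); c=cams.read_camera('wrist')
u=proj(c,[.4935,-.2578,.12],st).astype(int); print(u,ring(c,st,[.4925,-.259]),st['tcp_pos'],st['wrist_force'])
x0=max(0,u[0]-60);y0=max(0,u[1]-45)
cv2.imwrite('pics/w5.png',cv2.resize(c['pixels'][y0:y0+90,x0:x0+120],(640,480),interpolation=cv2.INTER_CUBIC)[:,:,::-1])
E
```

```text
[276 200] (array([ 0.49188218, -0.25853619]), np.float64(-158.72747802734375)) [ 0.49542541 -0.26181134  0.22027165] [ 0.65721286 -0.36002049 -1.01214891]
```

View pics/w5.png

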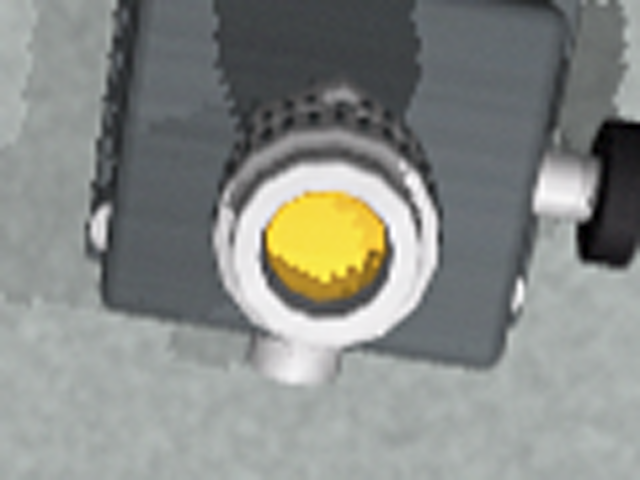

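The sleeve has dropped below the face and stays there, so it is caught. On to the gauge.

jog_arm(
  increments=[
    [[0.093, -0.157, -0.008, 0, 0, 0, 0], [0.093, -0.157, -0.008, 0, 0, 0, 0], [0.093, -0.157, -0.008, 0, 0, 0, 0], [0.093, -0.157, -0.008, 0, 0, 0, 0], [0.093, -0.157, -0.008, 0, 0, 0, 0], [0.093, -0.157, -0.008, 0, 0, 0, 0], [0.093, -0.157, -0.008, 0, 0, 0, 0], [0.093, -0.157, -0.008, 0, 0, 0, 0], [0.093, -0.157, -0.008, 0, 0, 0, 0], [0.093, -0.157, -0.008, 0, 0, 0, 0], [0, 0, 0, 0, 0, -0.044, 0], [0, 0, 0, 0, 0, -0.044, 0], [0, 0, 0, 0, 0, -0.044, 0], [0, 0, 0, 0, 0, -0.044, 0], [0, 0, 0, 0, 0, -0.044, 0], [0, 0, 0, 0, 0, -0.044, 0], [0, 0, 0, 0, 0, -0.044, 0], [0, 0, 0, 0, 0, -0.044, 0], [0, 0, 0, 0, 0, -0.044, 0], [0, 0, 0, 0, 0, -0.044, 0]],
  ],
)

```text
clock: 16.6
tcp_pos: [0.567, 0.1902, 0.2305]
orientation: [-0.001, 0.639, 0.77, -0.001]
wrist_force: [-0.1, -0.7, -0.7]
finger_gap: 0.0854
grip_force: 0.0
```

jog_arm(
  increments=[
    [[0, 0, 0, 0, 0, 0, 0], [0, 0, 0, 0, 0, 0, 0]],
  ],
)

```text
clock: 16.8
tcp_pos: [0.5672, 0.1903, 0.2312]
orientation: [-0.001, 0.642, 0.767, -0.001]
wrist_force: [0.8, 0.5, 0.4]
finger_gap: 0.0852
grip_force: 0.0
```

```bash
python3 - <<'E'
from h import *
st=env.get_state(); c=cams.read_camera('wrist')
Rt=quat(st['orientation']).as_matrix(); print(st['tcp_pos'],np.degrees(np.arctan2(Rt[1,0],Rt[0,0])),st['clock'],st['joint_pos'])
im=c['pixels'].copy()
cv2.imwrite('pics/w6.png',im[:,:,::-1])
for x in spotter.cut_out('gauge_case','wrist'):
    m=x['region'].astype(np.uint8); r=cv2.minAreaRect(cv2.findNonZero(m)); print('gauge',x['conf'],np.round(x['uv']),m.sum(),r)
for t,z in [('gauge_case',.097),('plug_shoulder',.04),('blank_mid',.056),('bleed_mid',.056)]:
    print(t,[(np.round(x['uv'],1).tolist(),round(x['conf'],2),atz(c,x['uv'],z,st).round(4).tolist()) for x in spotter.landmark_of(t,'wrist')][:3])
E
```

```text
[0.5672475  0.19027557 0.23118875] 100.1065525311281 16.8 [ 1.89588552e-01  3.56317043e-01  1.89555327e-01  1.40608256e+00
 -1.02759634e-04  1.58399250e+00]
gauge 0.91 [131. 127.] 9566 ((134.45123291015625, 127.93902587890625), (115.10006713867188, 97.60860443115234), 51.34019470214844)
gauge 0.58 [283. 197.] 2862 ((284.1797180175781, 196.19802856445312), (69.86835479736328, 41.832008361816406), 81.46923065185547)
gauge_case [([283.1, 196.3], 0.87, [0.5665, 0.1851, 0.097]), ([132.7, 127.3], 0.77, [0.4206, 0.2248, 0.097])]
plug_shoulder [([169.4, 122.1], 0.78, [0.435, 0.2303, 0.04])]
blank_mid [([265.6, 255.8], 0.8, [0.5607, 0.1028, 0.056]), ([359.5, 301.2], 0.66, [0.6806, 0.0642, 0.056])]
bleed_mid [([310.3, 103.9], 0.63, [0.5783, 0.2739, 0.056])]
```

View pics/w6.png

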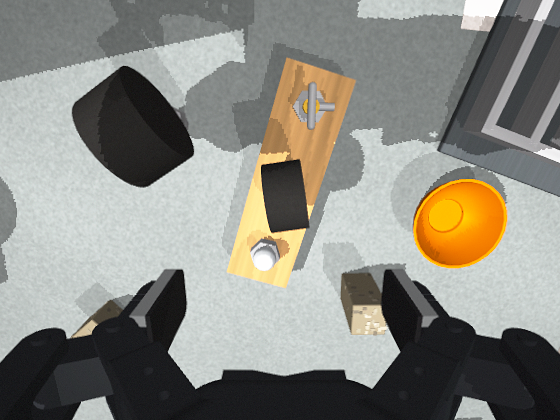

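The wrist view shows the small black gauge in the rack at (283,197), blank (265,255) and bleed (310,104) beside it, with the long side tilted about 8° from the tool's x. I'll fit the case's silhouette for its centre and yaw.

```bash
python3 - <<'E'
from h import *
from scipy.optimize import minimize
st=env.get_state(); c=cams.read_camera('wrist')
Rt=quat(st['orientation']).as_matrix()
g=c['pixels'].max(2); m=np.zeros(g.shape,np.uint8); m[150:242,252:318]=(g[150:242,252:318]<75)
n,l,s,_=cv2.connectedComponentsWithStats(m); m=(l==1+s[1:,4].argmax()).astype(np.uint8); m=cv2.morphologyEx(m,cv2.MORPH_OPEN,np.ones((5,5)))
print('dark area',m.sum(),cv2.minAreaRect(cv2.findNonZero(m)))
th=np.linspace(0,2*np.pi,40)
def sil(p):
    x,y,a=p; R_=R.from_euler('z',a).as_matrix()
    P=[proj(c,np.array([x,y,.097])+R_@[s*.018,.033*np.cos(t),.033*np.sin(t)],st) for s in(-1,1) for t in th]
    h=cv2.convexHull(np.array(P,np.float32)); M=np.zeros((420*4,560*4),np.uint8)
    cv2.fillConvexPoly(M,np.round(h*4*16).astype(np.int32),1,shift=4); return cv2.resize(M.astype(np.float32),(560,420),interpolation=cv2.INTER_AREA)
def f(p): q=sil(p); return 1-np.minimum(q,m).sum()/np.maximum(q,m).sum()
for y0 in (.1,.25,.4):
    x0=np.array([.5665,.186,y0]); r=minimize(f,x0,method='Nelder-Mead',options=dict(initial_simplex=x0+np.array([[0,0,0],[.004,0,0],[0,.004,0],[0,0,.1]])))
    print(r.x[:2],np.degrees(r.x[2]),r.fun)
b=Rt[:,0]*.0019+Rt[:,1]*.0007; print('corrected',r.x[:2]+b[:2], 'tool d/.25',Rt.T@(np.array([*(r.x[:2]+b[:2]),.045])-st['tcp_pos'])/.25)
E
```

```text
dark area 2722 ((283.2099914550781, 195.47000122070312), (68.02367401123047, 41.01219177246094), 81.8698959350586)
[0.56882598 0.18550078] 18.495917284611775 0.04796046018600464
[0.56888769 0.1855229 ] 18.618713030762468 0.048272550106048584
[0.56879341 0.18547317] 18.46977884754907 0.04814881086349487
corrected [0.5691442 0.1874674] tool d/.25 [-0.01237808  0.0035213   0.74935698]
```

jog_arm(
  increments=[
    [[-0.012, 0.004, 0, 0, 0, 0, 0], [0, 0, 0, 0, 0, -0.047, 0], [0, 0, 0.075, 0, 0, 0, 0], [0, 0, 0.075, 0, 0, 0, 0], [0, 0, 0.075, 0, 0, 0, 0], [0, 0, 0.075, 0, 0, 0, 0], [0, 0, 0.075, 0, 0, 0, 0], [0, 0, 0.075, 0, 0, 0, 0], [0, 0, 0.075, 0, 0, 0, 0], [0, 0, 0.075, 0, 0, 0, 0], [0, 0, 0.075, 0, 0, 0, 0], [0, 0, 0.075, 0, 0, 0, 0], [0, 0, 0, 0, 0, 0, 0], [0, 0, 0, 0, 0, 0, 0]],
  ],
)

```text
clock: 18.55
tcp_pos: [0.5692, 0.1874, 0.045]
orientation: [-0.0, 0.583, 0.813, -0.0]
wrist_force: [-0.7, -0.3, 0.5]
finger_gap: 0.0853
grip_force: 0.0
```

jog_arm(
  increments=[
    [[0, 0, 0, 0, 0, 0, 255], [0, 0, 0, 0, 0, 0, 255], [0, 0, 0, 0, 0, 0, 255], [0, 0, 0, 0, 0, 0, 255], [0, 0, 0, 0, 0, 0, 255], [0, 0, 0, 0, 0, 0, 255]],
  ],
  force=30,
)

```text
clock: 19.15
tcp_pos: [0.5696, 0.1876, 0.0458]
orientation: [0.0, 0.582, 0.813, 0.0]
wrist_force: [-1.0, -1.8, 5.3]
finger_gap: 0.0357
grip_force: 33.9
```

jog_arm(
  increments=[
    [[0, 0, -0.03, 0, 0, 0, 255], [0, 0, -0.06, 0, 0, 0, 255], [0, 0, -0.06, 0, 0, 0, 255], [0, 0, -0.1, 0, 0, 0, 255], [0, 0, -0.12, 0, 0, 0, 255], [0, 0, -0.12, 0, 0, 0, 255], [0, 0, -0.12, 0, 0, 0, 255], [0, 0, -0.03, 0, 0, 0, 255], [0, 0, 0, 0, 0, 0, 255], [0, 0, 0, 0, 0, 0, 255]],
  ],
)

```text
clock: 20.15
tcp_pos: [0.5684, 0.1874, 0.203]
orientation: [-0.001, 0.582, 0.813, -0.001]
wrist_force: [-0.2, -0.3, -3.3]
finger_gap: 0.0358
grip_force: 33.7
```

```bash
python3 - <<'E'
from h import *
st=env.get_state(); c=cams.read_camera('wrist'); save(c,'w7.png')
p=np.array(st['tcp_pos']); Rt=quat(st['orientation']).as_matrix(); print(p,st['clock'],np.degrees(np.arctan2(Rt[1,0],Rt[0,0])),Rt[:,2])
def edge(x,z=-.0512):
    th=np.linspace(0,2*np.pi,200)
    return {y:min(proj(c,p+Rt@[x-.0019+.033*np.cos(t),y,z+.033*np.sin(t)],st)[1] for t in th).round(2) for y in (-.012,0,.012)}
for x in (-.003,0,.003): print(x,edge(x), edge(x,-.054))
g=cv2.cvtColor(c['pixels'],cv2.COLOR_RGB2GRAY).astype(int)
for y in (-.012,-.006,0,.006,.012):
    u=int(round(proj(c,p+Rt@[.0,y,-.0512],st)[0])); print(u,g[200:300:4,u].tolist())
print('mouth', np.round(Rt.T@(np.array([.4935,-.2578,.12])-p),4))
cv2.imwrite('pics/w7.png',cv2.resize(c['pixels'][150:390,120:440],(800,600),interpolation=cv2.INTER_CUBIC)[:,:,::-1])
E
```

```text
[0.56835483 0.18743623 0.20297499] 20.15 108.75518079119998 [-2.81114023e-03 -5.81808622e-04 -9.99995879e-01]
-0.003 {-0.012: np.float64(223.74), 0: np.float64(223.73), 0.012: np.float64(223.71)} {-0.012: np.float64(225.87), 0: np.float64(225.86), 0.012: np.float64(225.84)}
0 {-0.012: np.float64(217.06), 0: np.float64(217.04), 0.012: np.float64(217.03)} {-0.012: np.float64(219.07), 0: np.float64(219.05), 0.012: np.float64(219.04)}
0.003 {-0.012: np.float64(210.25), 0: np.float64(210.24), 0.012: np.float64(210.22)} {-0.012: np.float64(212.16), 0: np.float64(212.14), 0.012: np.float64(212.13)}
258 [243, 243, 242, 243, 239, 28, 31, 35, 34, 33, 36, 34, 36, 36, 38, 37, 36, 35, 40, 40, 38, 36, 38, 39, 37]
272 [242, 241, 241, 243, 239, 30, 34, 31, 32, 31, 34, 35, 36, 36, 37, 38, 38, 38, 39, 35, 39, 37, 39, 41, 37]
286 [242, 240, 240, 242, 180, 27, 30, 28, 31, 34, 34, 33, 38, 34, 37, 38, 37, 40, 38, 39, 37, 40, 38, 39, 40]
300 [235, 232, 232, 230, 232, 30, 31, 31, 31, 34, 34, 35, 35, 33, 37, 35, 32, 39, 38, 38, 40, 36, 36, 38, 38]
315 [240, 240, 146, 158, 131, 28, 32, 31, 34, 31, 33, 35, 34, 34, 35, 39, 36, 35, 37, 36, 39, 38, 37, 36, 39]
mouth [-0.3976 -0.2138  0.0834]
```

jog_arm(
  increments=[
    [[-0.08, -0.043, 0, 0, 0, 0, 255], [-0.13, -0.07, 0, 0, 0, 0, 255], [-0.13, -0.07, 0, 0, 0, 0, 255], [-0.13, -0.07, 0, 0, 0, 0, 255], [-0.13, -0.07, 0, 0, 0, 0, 255], [-0.13, -0.07, 0, 0, 0, 0, 255], [-0.13, -0.07, 0, 0, 0, 0, 255], [-0.13, -0.07, 0, 0, 0, 0, 255], [-0.13, -0.07, 0, 0, 0, 0, 255], [-0.13, -0.07, 0, 0, 0, 0, 255], [-0.13, -0.07, 0, 0, 0, 0, 255], [-0.13, -0.07, 0, 0, 0, 0, 255], [-0.08, -0.042, 0, 0, 0, 0, 255], [0, 0, 0, 0, 0, 0, 255], [0, 0, 0, 0, 0, 0, 255], [0, 0, 0, 0, 0, 0, 255]],
  ],
)

```text
clock: 21.8
tcp_pos: [0.4942, -0.2563, 0.2039]
orientation: [-0.001, 0.582, 0.813, 0.0]
wrist_force: [-0.7, 0.5, -4.0]
finger_gap: 0.0356
grip_force: 33.5
```

```bash
python3 - <<'E'
from h import *
st=env.get_state(); S=cams.read_camera('scene')
p=np.array(st['tcp_pos']); Rt=quat(st['orientation']).as_matrix(); print(p,st['clock'],np.degrees(np.arctan2(Rt[1,0],Rt[0,0])),Rt[:,2],st['wrist_force'],st['ft_torque'])
print((Rt.T@(np.array([.4935,-.2578,.155])-p)/.25).round(4))
a=cv2.resize(S['pixels'][130:205,175:275],(800,600),interpolation=cv2.INTER_CUBIC).copy()
for q in ([.4935,-.2578,.12],[.4935,-.2578,.171]):
    u=(proj(S,q)-[175,130])*8; print(u); cv2.circle(a,tuple(int(x) for x in u),2,(255,0,0),-1)
cv2.imwrite('pics/s8.png',a[:,:,::-1])
E
```

```text
[ 0.49422268 -0.25631394  0.20389023] 21.8 108.79933869469802 [-0.00167906  0.0015703  -0.99999736] [-0.7193877   0.48971144 -4.04293464] [0.05141737 0.0092255  0.05252416]
[-0.0051 -0.0044  0.1956]
[396.44532268 436.44624247]
[384.16298093 315.45901485]
```

View pics/s8.png

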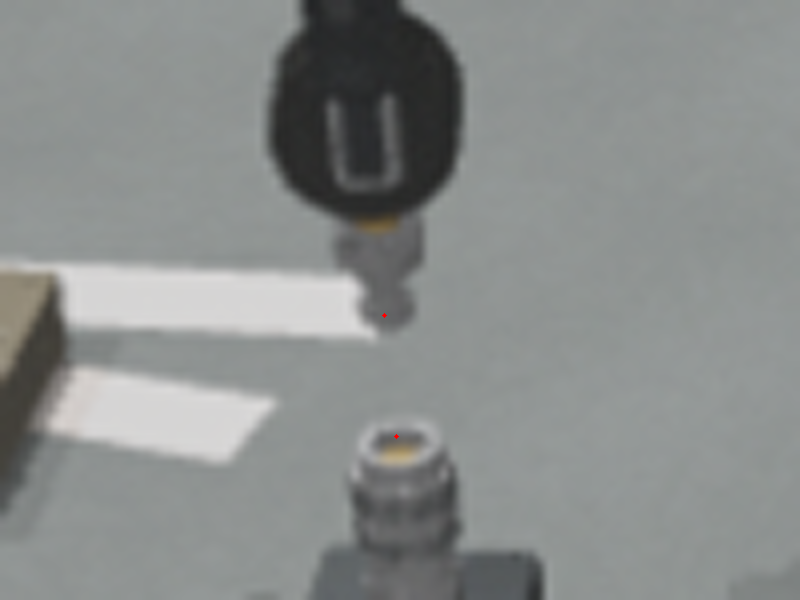

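The plug tip is at about (386,318) in the crop and the mouth at (401,440). Both are within 2 mm of prediction, and the sleeve still sits back. I'll trim and descend to just above the mouth.

jog_arm(
  increments=[
    [[-0.002, -0.0035, 0.04, 0, 0, 0, 255], [0, 0, 0.06, 0, 0, 0, 255], [0, 0, 0.06, 0, 0, 0, 255], [0, 0, 0.03, 0, 0, 0, 255], [0, 0, 0.008, 0, 0, 0, 255], [0, 0, 0, 0, 0, 0, 255], [0, 0, 0, 0, 0, 0, 255], [0, 0, 0, 0, 0, 0, 255]],
  ],
)

```text
clock: 22.65
tcp_pos: [0.4945, -0.2586, 0.1562]
orientation: [0.001, 0.582, 0.813, -0.0]
wrist_force: [0.4, -0.5, -4.0]
finger_gap: 0.0358
grip_force: 33.5
```

jog_arm(
  increments=[
    [[0, 0, 0.003, 0, 0, 0, 255], [0, 0, 0.003, 0, 0, 0, 255], [0, 0, 0.003, 0, 0, 0, 255], [0, 0, 0, 0, 0, 0, 255], [0, 0, 0, 0, 0, 0, 255]],
  ],
)

```text
clock: 23.15
tcp_pos: [0.494, -0.2583, 0.1531]
orientation: [-0.0, 0.582, 0.813, -0.0]
wrist_force: [-0.3, -0.6, -3.4]
finger_gap: 0.0356
grip_force: 33.6
```

jog_arm(
  increments=[
    [[0.004, 0, 0, 0, 0, 0, 255], [0, 0, 0.003, 0, 0, 0, 255], [0, 0, 0.003, 0, 0, 0, 255], [0, 0, 0, 0, 0, 0, 255], [0, 0, 0, 0, 0, 0, 255]],
  ],
)

```text
clock: 23.65
tcp_pos: [0.4937, -0.2573, 0.1516]
orientation: [-0.0, 0.582, 0.813, -0.0]
wrist_force: [0.5, 0.0, -4.1]
finger_gap: 0.0357
grip_force: 33.6
```

jog_arm(
  increments=[
    [[0, 0, 0.002, 0, 0, 0, 255], [0, 0, 0.002, 0, 0, 0, 255], [0, 0, 0, 0, 0, 0, 255], [0, 0, 0, 0, 0, 0, 255]],
  ],
)

```text
clock: 24.05
tcp_pos: [0.4937, -0.2573, 0.1507]
orientation: [0.0, 0.582, 0.813, -0.0]
wrist_force: [0.1, -0.3, -4.2]
finger_gap: 0.0358
grip_force: 33.6
```

jog_arm(
  increments=[
    [[0, 0, 0.002, 0, 0, 0, 255], [0, 0, 0.002, 0, 0, 0, 255], [0, 0, 0.002, 0, 0, 0, 255], [0, 0, 0, 0, 0, 0, 255]],
  ],
)

```text
clock: 24.45
tcp_pos: [0.4936, -0.2573, 0.1491]
orientation: [-0.0, 0.582, 0.813, -0.0]
wrist_force: [0.9, 0.5, -4.4]
finger_gap: 0.0357
grip_force: 33.6
```

jog_arm(
  increments=[
    [[0, 0, 0.002, 0, 0, 0, 255], [0, 0, 0.002, 0, 0, 0, 255], [0, 0, 0, 0, 0, 0, 255]],
  ],
)

```text
clock: 24.75
tcp_pos: [0.4937, -0.2573, 0.1481]
orientation: [-0.0, 0.582, 0.813, -0.0]
wrist_force: [0.4, 0.3, -4.2]
finger_gap: 0.0359
grip_force: 33.6
```

The tip should be 3.7 mm below the face and there is no contact force, so it has entered the bore.

jog_arm(
  increments=[
    [[0, 0, 0.003, 0, 0, 0, 255], [0, 0, 0.003, 0, 0, 0, 255], [0, 0, 0.003, 0, 0, 0, 255], [0, 0, 0, 0, 0, 0, 255]],
  ],
)

```text
clock: 25.15
tcp_pos: [0.4936, -0.2572, 0.1458]
orientation: [-0.0, 0.582, 0.813, -0.0]
wrist_force: [0.4, 0.0, -2.9]
finger_gap: 0.0358
grip_force: 33.6
```

jog_arm(
  increments=[
    [[0, 0, 0.003, 0, 0, 0, 255], [0, 0, 0.003, 0, 0, 0, 255], [0, 0, 0.003, 0, 0, 0, 255], [0, 0, 0, 0, 0, 0, 255]],
  ],
)

```text
clock: 25.55
tcp_pos: [0.4937, -0.2574, 0.1439]
orientation: [0.0, 0.582, 0.813, -0.0]
wrist_force: [0.1, 0.0, -3.0]
finger_gap: 0.0357
grip_force: 33.7
```

jog_arm(
  increments=[
    [[0, 0, 0.003, 0, 0, 0, 255], [0, 0, 0.003, 0, 0, 0, 255], [0, 0, 0.003, 0, 0, 0, 255], [0, 0, 0, 0, 0, 0, 255]],
  ],
)

```text
clock: 25.95
tcp_pos: [0.4938, -0.2575, 0.1431]
orientation: [0.001, 0.582, 0.813, -0.0]
wrist_force: [-3.5, 1.6, 7.6]
finger_gap: 0.0357
grip_force: 35.0
```

jog_arm(
  increments=[
    [[0, 0, 0.003, 0, 0, 0, 255], [0, 0, 0.003, 0, 0, 0, 255], [0, 0, 0.003, 0, 0, 0, 255], [0, 0, 0, 0, 0, 0, 255]],
  ],
)

```text
clock: 26.35
tcp_pos: [0.4938, -0.2575, 0.1411]
orientation: [0.001, 0.582, 0.813, -0.0]
wrist_force: [-3.1, 1.9, 7.5]
finger_gap: 0.0361
grip_force: 35.1
```

jog_arm(
  increments=[
    [[0.001, -0.001, 0.003, 0, 0, 0, 255], [0, 0, 0.003, 0, 0, 0, 255], [0, 0, 0.003, 0, 0, 0, 255], [0, 0, 0, 0, 0, 0, 255]],
  ],
)

```text
clock: 26.75
tcp_pos: [0.4938, -0.2574, 0.139]
orientation: [0.001, 0.582, 0.813, -0.0]
wrist_force: [-2.9, 1.2, 8.9]
finger_gap: 0.0358
grip_force: 35.1
```

jog_arm(
  increments=[
    [[0, 0, 0.003, 0, 0, 0, 255], [0, 0, 0.003, 0, 0, 0, 255], [0, 0, 0.003, 0, 0, 0, 255], [0, 0, 0, 0, 0, 0, 255]],
  ],
)

```text
clock: 27.15
tcp_pos: [0.4938, -0.2572, 0.1367]
orientation: [0.001, 0.582, 0.813, 0.0]
wrist_force: [-3.4, 2.3, 8.5]
finger_gap: 0.0357
grip_force: 35.2
```

jog_arm(
  increments=[
    [[0, 0, 0.003, 0, 0, 0, 255], [0, 0, 0.003, 0, 0, 0, 255], [0, 0, 0.003, 0, 0, 0, 255], [0, 0, 0.003, 0, 0, 0, 255], [0, 0, 0, 0, 0, 0, 255]],
  ],
)

```text
clock: 27.65
tcp_pos: [0.4938, -0.2572, 0.1339]
orientation: [0.001, 0.582, 0.813, 0.0]
wrist_force: [-3.6, 2.0, 10.0]
finger_gap: 0.0358
grip_force: 35.3
```

jog_arm(
  increments=[
    [[0, 0, 0.003, 0, 0, 0, 255], [0, 0, 0.003, 0, 0, 0, 255], [0, 0, 0.003, 0, 0, 0, 255], [0, 0, 0.003, 0, 0, 0, 255], [0, 0, 0, 0, 0, 0, 255]],
  ],
)

```text
clock: 28.15
tcp_pos: [0.4938, -0.2572, 0.131]
orientation: [0.001, 0.582, 0.813, 0.0]
wrist_force: [-3.6, 4.0, 10.2]
finger_gap: 0.0357
grip_force: 35.4
```

Steady. I'll go on in smaller bites towards home, which should be at z ≈ 0.126.

jog_arm(
  increments=[
    [[0, 0, 0.003, 0, 0, 0, 255], [0, 0, 0.003, 0, 0, 0, 255], [0, 0, 0.003, 0, 0, 0, 255], [0, 0, 0, 0, 0, 0, 255]],
  ],
)

```text
clock: 28.55
tcp_pos: [0.4938, -0.2572, 0.1289]
orientation: [0.001, 0.582, 0.813, 0.0]
wrist_force: [-3.9, 3.1, 12.3]
finger_gap: 0.0356
grip_force: 35.5
```

jog_arm(
  increments=[
    [[0, 0, 0.003, 0, 0, 0, 255], [0, 0, 0.003, 0, 0, 0, 255], [0, 0, 0, 0, 0, 0, 255]],
  ],
)

```text
clock: 28.85
tcp_pos: [0.4941, -0.2575, 0.127]
orientation: [0.002, 0.582, 0.813, 0.0]
wrist_force: [-2.1, 1.8, 7.3]
finger_gap: 0.0356
grip_force: 35.0
```

jog_arm(
  increments=[
    [[0, 0, 0.002, 0, 0, 0, 255], [0, 0, 0.002, 0, 0, 0, 255], [0, 0, 0, 0, 0, 0, 255]],
  ],
)

```text
clock: 29.15
tcp_pos: [0.4941, -0.2575, 0.1259]
orientation: [0.001, 0.582, 0.813, 0.0]
wrist_force: [-1.6, 1.1, 7.0]
finger_gap: 0.0358
grip_force: 35.0
```

jog_arm(
  increments=[
    [[0, 0, 0.002, 0, 0, 0, 255], [0, 0, 0, 0, 0, 0, 255], [0, 0, 0, 0, 0, 0, 255]],
  ],
)

```text
clock: 29.45
tcp_pos: [0.4941, -0.2575, 0.1258]
orientation: [0.002, 0.582, 0.813, 0.0]
wrist_force: [-3.4, 2.3, 8.9]
finger_gap: 0.0354
grip_force: 35.2
```

jog_arm(
  increments=[
    [[0, 0, -0.004, 0, 0, 0, 255], [0, 0, -0.004, 0, 0, 0, 255], [0, 0, -0.004, 0, 0, 0, 255], [0, 0, 0, 0, 0, 0, 255]],
  ],
)

```text
clock: 29.85
tcp_pos: [0.4941, -0.2575, 0.1272]
orientation: [0.001, 0.582, 0.813, 0.0]
wrist_force: [-0.0, 1.7, 7.2]
finger_gap: 0.0353
grip_force: 34.7
```

jog_arm(
  increments=[
    [[0, 0, -0.002, 0, 0, 0, 255], [0, 0, -0.002, 0, 0, 0, 255], [0, 0, 0, 0, 0, 0, 255], [0, 0, 0, 0, 0, 0, 255]],
  ],
)

```text
clock: 30.25
tcp_pos: [0.494, -0.2574, 0.1273]
orientation: [0.0, 0.582, 0.813, 0.0]
wrist_force: [2.8, 0.7, 0.1]
finger_gap: 0.0358
grip_force: 34.0
```

It stays at 1.5 mm up while the force drops, so it is locked. Release and retreat.

jog_arm(
  increments=[
    [[0, 0, 0, 0, 0, 0, 60], [0, 0, 0, 0, 0, 0, 0], [0, 0, 0, 0, 0, 0, 0], [0, 0, 0, 0, 0, 0, 0], [0, 0, 0, 0, 0, 0, 0], [0, 0, 0, 0, 0, 0, 0], [0, 0, -0.1, 0, 0, 0, 0], [0, 0, -0.15, 0, 0, 0, 0], [0, 0, -0.15, 0, 0, 0, 0], [0, 0, -0.1, 0, 0, 0, 0], [0, 0, 0, 0, 0, 0, 0], [0, 0, 0, 0, 0, 0, 0]],
  ],
)

```text
clock: 31.45
tcp_pos: [0.4937, -0.2574, 0.2527]
orientation: [0.001, 0.582, 0.813, -0.0]
wrist_force: [-0.0, 0.8, -0.5]
finger_gap: 0.0853
grip_force: 0.0
```

```bash
python3 - <<'E'
from h import *
st=env.get_state(); S=cams.read_camera('scene'); T=cams.read_camera('top')
print(st['tcp_pos'],st['wrist_force'])
sh=spotter.landmark_of('plug_shoulder','scene'); gc=spotter.landmark_of('gauge_case','scene')
print('shoulder',[np.round(x['uv'],1).tolist() for x in sh],'case',[np.round(x['uv'],1).tolist() for x in gc])
print('expected shoulder',proj(S,[.4938,-.2575,.1215]),'case',proj(S,[.4938,-.2575,.1785]))
# sleeve/coupler column profile, compared with the start picture
a=cv2.cvtColor(cv2.imread('pics/scene0.png'),cv2.COLOR_BGR2GRAY); b=cv2.cvtColor(S['pixels'],cv2.COLOR_RGB2GRAY)
c=cv2.cvtColor(cv2.imread('pics/w3.png'),cv2.COLOR_BGR2GRAY)
for n,i in (('start',a),('now',b)): print(n,i[182:206,221:229].mean(1).round().astype(int).tolist())
E
```

```text
[ 0.49367085 -0.25737555  0.25274989] [-0.01595815  0.75670369 -0.45716272]
shoulder [[393.1, 224.1], [225.8, 184.3], [461.9, 262.9]] case [[395.8, 199.5], [224.3, 168.6]]
expected shoulder [224.56993197 184.18612129] case [222.8502028  167.22555139]
start [138, 124, 105, 102, 108, 117, 117, 111, 90, 80, 84, 93, 101, 96, 82, 86, 92, 93, 98, 100, 102, 102, 100, 98]
now [101, 100, 100, 99, 99, 105, 115, 112, 94, 84, 86, 96, 103, 99, 87, 90, 94, 97, 102, 106, 109, 106, 104, 102]
```

The shoulder is where it should be, and the sleeve's profile matches the start picture, so it is forward. Handing in.

```bash
python3 -c "
from h import *
print(ticket.hand_in())"
```

```text
the job is handed in; nothing more can be done
None
```

The gauge stands locked in the coupler with the sleeve sprung forward. The job was handed in at about 31.5 s on the robot clock; the hand-in returned no verdict, and I didn't check the bystanders after the move.

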